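# Close up the soap display with its braked follower

## Robot

A 6-joint arm with a two-finger parallel gripper is mounted at the origin on a cart in front of the work surface, level with it; the furniture and walls round the work are solid. World frame = base frame: x ahead of the robot, y to its left, z up, the work surface at z = 0. Lengths are in m, angles in degrees, forces in N, time in s.
With the tool pointing down it reaches from about 0.275 to 0.75 m from the base axis. Payload 10.2 kg.
Tool frame: the origin (TCP) lies on the centre line of the jaws, within the pads' length; the fingertips stand 22 mm ahead of it and the grasp point (between the pads) lies 3 mm ahead of it (arm.finger_overhang is the distance from the TCP to the fingertips, in m); z points along the fingers, y is the direction in which the jaws open and shut (so a half turn about z gives the same grasp; the last joint's range is limited). The gripper opens to 85 mm and grips with 20 to 120 N. Pads are 22 mm wide; open, the fingers measure 114 mm over their backs; the gripper's body (76 mm by 85 mm) begins 54 mm behind the grasp point. The pads swing forward as they close: fully open they stand 13 mm farther back than shut.
Start: joints at [-81.727, 17.928, 85.812, -0, 76.261, -12.8], TCP at [0.189, -0.49, 0.253] pointing down, gripper open.
Joint ranges: [-168.41, 168.41], [-55.51, 124.54], [10.69, 146.95], [-70.63, 250.63], [1, 178], [-165.06, 165.06]. Speed limits (degrees/s): [136.94, 136.94, 172.46, 180, 180, 180].

## Interface

Orientations are given as a 3x3 rotation matrix whose columns are the frame's x, y, z axes.
In Python, from rig import arm, optics, nets gives the robot as it stands.
- The arm moves only by the shell command python3 -m pendant 'ROWS' [FORCE]. ROWS is text: rows parted by semicolons, each of 5 numbers parted by spaces: the opening in per cent of the stroke, from 0 (shut) to 100 (fully open), then the shift along the tool's x, y, z in m, then the turn about the tool's z in degrees. In form: jaw dx dy dz twist; .... A call has 1 to 8 rows; each row is the pose to reach, as a shift and turn from the pose commanded when the call began, along the tool's axes at that moment; what a row does not reach only later rows make up. A row lasts 1/12 s, in which the tool goes at most 41.7 mm and 7.16 degrees, less where a joint would pass 70% of its speed; a pose out of reach is approached as far as the arm can. A call with a gripper value outside its range is refused whole. The fingers move at their own pace and stop on an object; FORCE is the grip in N (left out, the last holds). Time passes only in rows, so rows that repeat a pose let the fingers close. It gives the time, the measured TCP pose, the force and the opening at its end, in the units of the state.
- arm.sense(): the state, without advancing time (a new reading comes with each control period).
- optics.camera(name): name is "scene" or "top" or "wrist"; returns the picture (480x640x3 uint8, red, green, blue); there is no depth.
- optics.camera_info(name): a dict with "vertical_fov" (degrees; the focal length in pixels is half the picture's height over the tangent of half this angle, whatever the lens; pixels are square), "cx", "cy" (the principal point, pixels), "origin" and "rotation" of the camera in the world. Camera axes: x right, y down, z forward; pixel columns grow to the right and rows downward; lengths in m; the calibration is good to about 2 mm. A picture is of the moment at which its call begins: read the wrist's pose just before it. camera_info takes no time and is no camera call; for the wrist camera it gives the pose at the moment of the call.
- arm.job_done(): hands the job in, once; it reports no verdict.
Trained networks look in the newest picture that a camera, given by its name, has taken for a name from the list of things; names that differ only in an ending like _2 or _b are one class to them, and where a whole thing is asked for, a point or a joint stands for the part that bears it (a point fixed in the world has none). Each returns a list of dicts, best first, with "confidence" (0 to 1); they miss things now and then, are a little off and sometimes report something else, mostly with a low value. They report only what shows in the picture. A call takes as long as a camera call.
- nets.search_frame(camera, label): "point" ([x, y, z] in m, in world coordinates, good to about 4 mm: the middle of the surface that is visible of it).
- nets.place_of(camera, label): "point" ([x, y, z] in m, in world coordinates, good to about 4 mm: a listed point, or the origin of a listed thing).
The state is a dict: "time_s": time; "qpos": joint angles; "qd": joint speeds; "tau": joint torques, N m; "position": TCP position; "orientation": TCP orientation; "force": force on the tool from outside, world axes, zero at the start; "ft_torque": the same for the moment, N m; "gripper_width": opening from 0.0 (shut) to 1.0 (fully open).
Only numpy, scipy, OpenCV 4.12 (cv2) and the standard library are available. Lean on these libraries where they do the work, as an engineer would, in place of code of your own. Each camera call takes 0.05 s, during which the arm holds its last target. There are 200 camera calls.

## Task

Bring the three soap bars in the display tray forward: press down the release pad in the middle of the sliding follower to free its friction brake before you move it, keep it pressed while you push the follower up to the stop lugs on the rails, then let go so that the brake holds it there. This is fingertip work, nothing is pinched or lifted: do not squeeze or pick up the soap, keep the tray where it stands and leave the things around it undisturbed.

Things in the scene. Friction and masses are not known exactly. Their poses are not given: they have to be found in the camera images.
- display_tray: Long narrow light-wood tray, 344x114 mm, 3.5 kg, loose on rubber feet (some 20 N sideways shoves it). Origin: centre of its underside, on the table. x runs along it: front lip (34 mm high) at -x, rear end at +x; z up. Inner floor 12 mm up. Two aluminium rails run along x over its long sides, tops 44 mm up; the follower slides on them towards -x.
- follower (a joint): Travel of the follower towards the front of the tray, m: 0 at the rear, 0.090 when its side wings meet the stop lugs (hard stop). A black carriage 78 mm along the tray, 112 mm wide over the wings; a plate on its front, from 13 to 58 mm up, pushes the soap. Its brake holds it against 14 to 21 N; with the pad pressed it slides with 1 to 3 N.
- release_pad (a joint): How far the release pad is pressed down, m: 0 at rest (brake on), 0.005 fully down (hard stop). It starts to move at about 13 N and is fully down at about 15 N; the brake is free from 0.001 on. It springs back when let go.
- pad_top (a point): Centre of the top face of the release pad: a 54x54 mm aluminium plate at the bottom of a square thumb well in the middle of the follower. The well is 56x56 mm inside, its walls 8 mm thick, their rims 62 mm above the table; the pad at rest is 54 mm above the table. The point moves with follower and pad. A fingertip pressing the pad pushes the follower by the well's wall.
- stop_mark (a point): Point midway between the two brass stop lugs (16x13x12 mm, one clamped on each rail, tops 56 mm above the table), at the level of their tops and at their faces that the follower meets. Soap passes between and below. With the follower at the stop, the pad's centre is 36 mm from this point towards +x of the tray (straight behind it).
- soap_front: Wrapped soap bar, 52x78x26 mm, about 0.11 kg, lying flat on the floor of the tray, the foremost of the row of three, its 52 mm side along the tray. Origin: centre of its underside.
- soap_middle: Wrapped soap bar, 52x78x26 mm, about 0.11 kg, lying flat on the floor of the tray, the middle one of the row of three, its 52 mm side along the tray. Origin: centre of its underside.
- soap_back: Wrapped soap bar, 52x78x26 mm, about 0.11 kg, lying flat on the floor of the tray, the rearmost (nearest to the follower) of the row of three, its 52 mm side along the tray. Origin: centre of its underside.
- tin_fig: Bystander: candle tin, 64 mm across, 45 mm high, beside the far side of the tray, near its front end. Origin: on its underside.
- butterfly_dish: Bystander: shallow clear dish with a butterfly, 93 mm across, 20 mm high, at the right of the table. Origin: on its underside.
- tin_salt: Bystander: candle tin, 64 mm across, 45 mm high, at the right of the table. Origin: on its underside.
- pump_amber: Bystander: brown pump bottle, 70x62 mm, 175 mm high, at the right of the table. Origin: on its underside.
- glass_candle: Bystander: tumbler-shaped candle glass, 66 mm across, 101 mm high, at the left of the table. Origin: on its underside.
- mug_cream: Bystander: mug, 78x109 mm, 84 mm high, at the left of the table. Origin: on its underside.

How it is judged (in metres and radians):
On the way, in this order (a step that is already met when the one before it is completed fails the run):
1. the release pad is pressed down (at least 2 mm) while the follower is still where it stood (pad within 12 mm of its start) (value of joint release_pad above 0.002 m and distance of pad_top from where it was at the start of the episode below 0.012 m), for 0.1 s.
2. the follower is on its way between 45 and 80 mm of travel with the pad kept pressed (at least 1 mm) (value of joint release_pad above 0.001 m and value of joint follower between 0.045 and 0.08 m), for 0.04 s.
3. the follower reaches the stop lugs (within 3 mm) with the pad still pressed (at least 1 mm) (value of joint follower above 0.087 m and value of joint release_pad above 0.001 m), for 0.1 s.
At the end, for the whole second after the job is handed in: The follower stands within 3 mm of the stop lugs with its brake on again (pad less than 1 mm down) and at rest; the three soap bars lie flat on the tray's floor in a closed row behind the front lip (each within 8 mm of its place); the tray has moved less than 25 mm (value of joint follower above 0.087 m and value of joint release_pad below 0.001 m and velocity of joint follower between -0.01 and 0.01 m/s and x of soap_front in the frame of display_tray below -0.132 m and x of soap_middle in the frame of display_tray below -0.08 m and x of soap_back in the frame of display_tray below -0.028 m and z of each of soap_front, soap_middle, soap_back in the frame of display_tray below 0.017 m and linear speed of each of soap_front, soap_middle, soap_back below 0.02 m/s and distance of display_tray from where it was at the start of the episode below 0.025 m); the robot touches nothing.
It fails at once if the tray is lifted or tipped, or shoved more than 25 mm (height (world z) of display_tray above 0.008 m or angle between display_tray's own z axis and vertical above 0.06 rad or distance of display_tray from where it was at the start of the episode above 0.025 m).
It fails at once if a soap bar is squeezed by the fingers (over 15 N), picked up or stood on edge (contact force between the fingers and soap_front above 15 N or contact force between the fingers and soap_middle above 15 N or contact force between the fingers and soap_back above 15 N or z of any of soap_front, soap_middle, soap_back in the frame of display_tray above 0.026 m or angle between any of soap_front, soap_middle, soap_back's own z axis and vertical above 0.35 rad).
It fails at once if a thing around the tray is moved more than 20 mm (distance of any of tin_fig, butterfly_dish, tin_salt, pump_amber, glass_candle, mug_cream from where it was at the start of the episode above 0.02 m).
It also fails if it takes over 35 s, if anything falls off the work surface, if the arm or the gripper's body presses on something with over 40 N, if the wrist force passes 120 N, or if a joint passes its speed limit or range.

## Working session

There is one attempt and no reset: what is moved stays moved. The work goes in short steps, Python scripts to look and compute and a shell command to move; the robot and the scene stay as the last step left them, time stands still between calls to the robot, and variables do not carry over. Pictures are saved under pics/ and viewed, on a budget of 10 in all, crops included, one or two more only if the job needs it, and the job is handed in when it is done.

```bash
mkdir -p pics
python3 - <<'E'
from rig import arm, optics, nets
import cv2,numpy as np
s=arm.sense();print(s['time_s'],s['position'],np.round(s['orientation'],3),s['force'],s['gripper_width'])
for c in ['scene','top']:
    im=optics.camera(c);cv2.imwrite(f'pics/{c}0.png',im[:,:,::-1])
    for l in ['pad_top','stop_mark','display_tray','soap_front','soap_back','tin_fig']:
        print(c,l,[(np.round(d['point'],4),round(d['confidence'],2)) for d in nets.place_of(c,l)[:2]])
E
```

```text
0.0 [ 0.18873517 -0.48964792  0.25272758] [[ 0.933  0.36  -0.   ]
 [ 0.36  -0.933  0.001]
 [ 0.    -0.001 -1.   ]] [ 0.22970794  0.42312272 -0.80428827] 0.9986840137016479
scene pad_top [(array([0.5137, 0.1709, 0.0514]), 0.65), (array([0.6929, 0.027 , 0.0009]), 0.51)]
scene stop_mark [(array([ 5.496e-01,  7.210e-02, -3.000e-04]), 0.44)]
scene display_tray [(array([ 5.502e-01,  7.200e-02, -1.000e-04]), 0.91)]
scene soap_front [(array([ 0.5988, -0.0494,  0.013 ]), 0.64)]
scene soap_back [(array([0.5471, 0.0756, 0.0124]), 0.63)]
scene tin_fig [(array([ 0.5985, -0.0482,  0.0107]), 0.67)]
top pad_top [(array([0.5068, 0.1748, 0.0531]), 0.67)]
top stop_mark [(array([0.5484, 0.0765, 0.0556]), 0.59), (array([ 0.4515, -0.3768, -0.0014]), 0.3)]
top display_tray [(array([ 0.5475,  0.0733, -0.0023]), 0.92)]
top soap_front [(array([ 0.5968, -0.0498,  0.0119]), 0.88)]
top soap_back [(array([0.5482, 0.0738, 0.0144]), 0.61)]
top tin_fig [(array([0.6912, 0.0313, 0.0017]), 0.8), (array([ 0.4628, -0.2531,  0.0009]), 0.6)]
```

View pics/scene0.png

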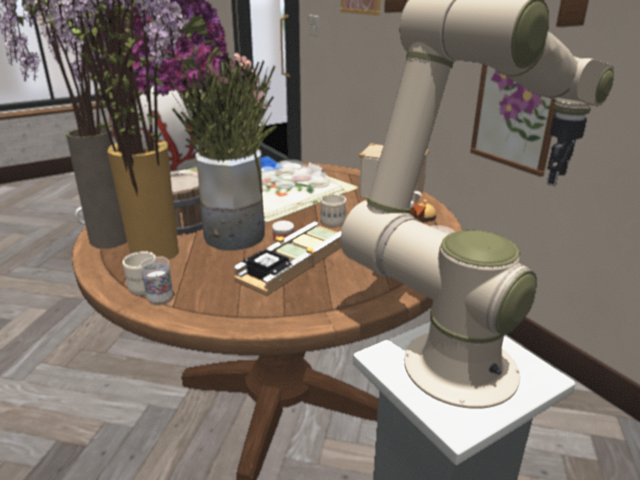

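View pics/top0.png

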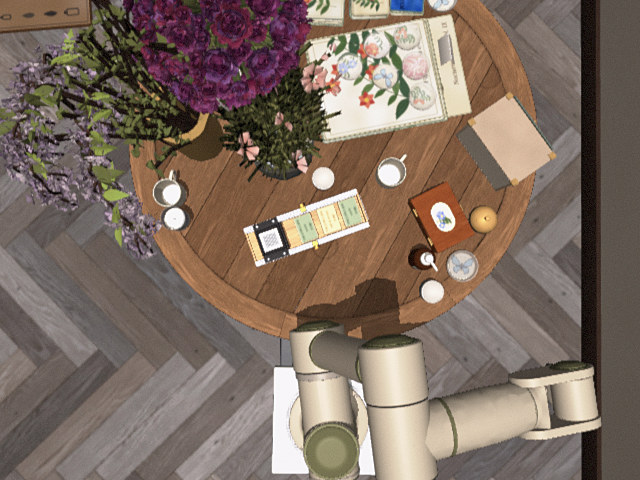

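The top view shows the follower's well at about px (271,238), the lugs at about (303,209) and (317,246), and the soap running to the right. This agrees with the networks: the tray's +x points along about (-0.37, 0.93) and the tool's y axis is nearly parallel to it. I'm moving above the pad with the jaws shut.

```bash
python3 -m pendant '0 0.014 -0.013 0 0; 0 0.042 -0.04 0 0; 0 0.07 -0.066 0 0; 0 0.098 -0.092 0 0; 0 0.126 -0.118 0 0; 0 0.154 -0.145 0 0; 0 0.182 -0.171 0 0; 0 0.21 -0.197 0 0' 40
python3 -m pendant '0 0.028 -0.026 0 0; 0 0.056 -0.053 0 0; 0 0.084 -0.079 0 0; 0 0.112 -0.105 0 0; 0 0.14 -0.132 0 0; 0 0.168 -0.158 0 0; 0 0.196 -0.184 0 0; 0 0.224 -0.21 0 0'
python3 -m pendant '0 0.028 -0.026 0 0; 0 0.056 -0.053 0 0; 0 0.084 -0.079 0.01 0; 0 0.098 -0.092 0.03 0; 0 0.103 -0.098 0.05 0; 0 0.103 -0.098 0.06 0; 0 0.103 -0.098 0.06 0; 0 0.103 -0.098 0.06 0'
python3 - <<'E'
from rig import arm, optics, nets
import cv2,numpy as np
s=arm.sense();print(s['time_s'],s['position'],np.round(s['orientation'],4).tolist(),s['force'],s['gripper_width'],arm.finger_overhang, s['qpos'])
im=optics.camera('wrist');cv2.imwrite('pics/w1.png',im[:,:,::-1])
for l in ['pad_top','stop_mark','display_tray','soap_front','soap_back']:
    print(l,[(np.round(d['point'],4),round(d['confidence'],2)) for d in nets.place_of('wrist',l)[:2]])
E
```

```text
time_s: 1.37
position: [0.3142, -0.2288, 0.2535]
orientation: [[0.933, 0.359, 0.0], [0.359, -0.933, -0.0], [0.0, 0.001, -1.0]]
force: [1.2, -0.4, 0.6]
gripper_width: 0.003
time_s: 2.03
position: [0.4478, 0.048, 0.2535]
orientation: [[0.933, 0.36, 0.001], [0.36, -0.933, -0.0], [0.001, 0.0, -1.0]]
force: [1.0, -0.9, 0.5]
gripper_width: -0.0
time_s: 2.7
position: [0.5082, 0.1738, 0.1937]
orientation: [[0.933, 0.359, -0.0], [0.359, -0.933, -0.0], [-0.0, 0.0, -1.0]]
force: [0.3, -0.6, 0.6]
gripper_width: 0.001
2.7 [0.50823043 0.17376762 0.19374749] [[0.9333, 0.359, -0.0001], [0.359, -0.9333, -0.0002], [-0.0002, 0.0001, -1.0]] [ 0.25468339 -0.64588817  0.59206234] 0.0014756397127709579 0.022 [ 6.37494086e+00  2.24736520e+01  8.86803981e+01 -9.96993375e-03
  6.88535547e+01  7.53367812e+01]
pad_top [(array([0.5156, 0.1726, 0.0566]), 0.73), (array([ 0.5955, -0.0517,  0.012 ]), 0.24)]
stop_mark []
display_tray []
soap_front [(array([ 0.598 , -0.0479,  0.0105]), 0.93)]
soap_back [(array([0.5481, 0.0766, 0.0103]), 0.7), (array([0.6897, 0.03  , 0.0008]), 0.2)]
```

View pics/w1.png

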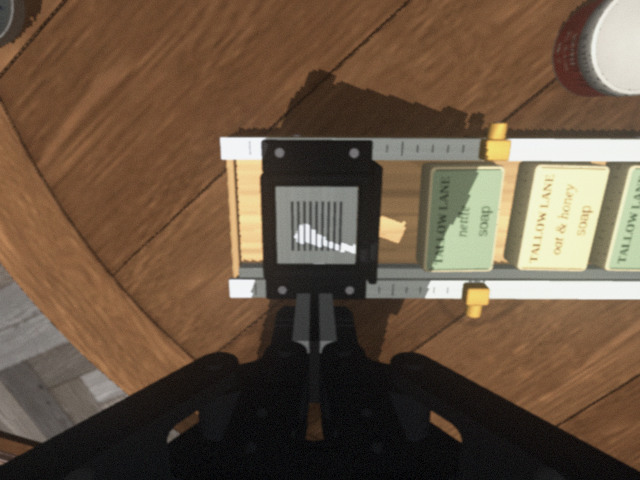

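The wrist view shows the pad, bright in the well, with corners at about px (275,186), (358,186), (277,265) and (357,265). The lugs are at about (497,148) and (477,295). I'll turn these into positions.

```bash
cat > h.py <<'E'
import numpy as np
from rig import optics
def w(cam,pts,z):
    i=optics.camera_info(cam);f=240/np.tan(np.radians(i['vertical_fov']/2));R=np.array(i['rotation']);o=np.array(i['origin'])
    out=[]
    for u,v in pts:
        d=R@np.array([(u-i['cx'])/f,(v-i['cy'])/f,1]);out.append(o+d*(z-o[2])/d[2])
    return np.array(out)
E
python3 - <<'E'
from h import *
c=w('wrist',[(275,186),(358,186),(357,265),(277,265)],.054);print(np.round(c,4),c.mean(0))
r=w('wrist',[(222,137),(640,139),(230,298),(640,298)],.044);print(np.round(r,4))
for a,b in((0,1),(2,3)):print(np.degrees(np.arctan2(*(r[b]-r[a])[[1,0]])))
l=w('wrist',[(487,148),(467,295)],.056);print(l)
E
```

```text
[[0.529  0.2092 0.054 ]
 [0.5484 0.1588 0.054 ]
 [0.4975 0.1382 0.054 ]
 [0.4777 0.1898 0.054 ]] [0.51315376 0.17398427 0.054     ]
[[ 0.5451  0.2525  0.044 ]
 [ 0.6416 -0.003   0.044 ]
 [ 0.437   0.213   0.044 ]
 [ 0.545  -0.0688  0.044 ]]
-69.29403226230734
-69.0286285551685
[[0.59976975 0.0927107  0.056     ]
 [0.50503254 0.05788105 0.056     ]]
```

The tool is aligned with the tray to within 0.1° and the pad centre is (0.513, 0.174). The lugs put the follower about 20 mm into its travel already, leaving about 70 mm to go. I'm descending into the well.

```bash
python3 -m pendant '0 0.005 0.002 0.02 0; 0 0.005 0.002 0.05 0; 0 0.005 0.002 0.08 0; 0 0.005 0.002 0.1 0; 0 0.005 0.002 0.108 0; 0 0.005 0.002 0.112 0; 0 0.005 0.002 0.114 0; 0 0.005 0.002 0.114 0'
python3 - <<'E'
from rig import optics
import cv2
cv2.imwrite('pics/w2.png',optics.camera('wrist')[:,:,::-1])
E
```

```text
time_s: 3.67
position: [0.5142, 0.1744, 0.0803]
orientation: [[0.933, 0.36, 0.002], [0.36, -0.933, 0.0], [0.002, 0.0, -1.0]]
force: [0.2, 0.0, 0.2]
gripper_width: -0.0
```

View pics/w2.png

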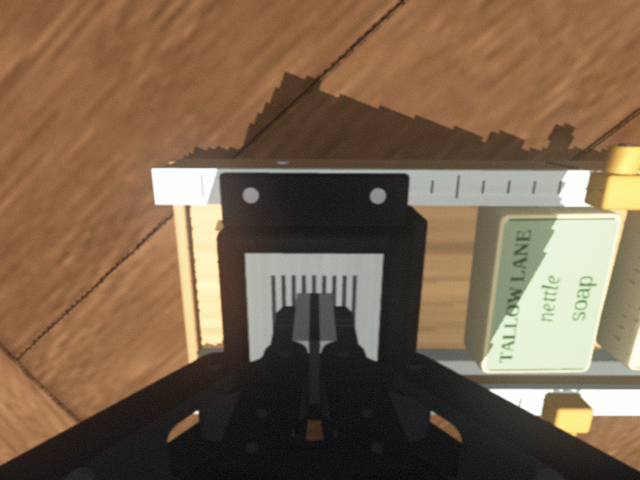

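The shut tips (px 293–337) are centred over the pad (245–384), with the rim just ahead of them. Pressing down now.

```bash
python3 -m pendant '0 0 0 0.003 0; 0 0 0 0.005 0; 0 0 0 0.006 0; 0 0 0 0.007 0; 0 0 0 0.008 0; 0 0 0 0.008 0'
```

```text
time_s: 4.22
position: [0.5143, 0.1745, 0.0729]
orientation: [[0.933, 0.36, 0.002], [0.36, -0.933, 0.0], [0.002, 0.001, -1.0]]
force: [-4.0, -1.5, 13.6]
gripper_width: 0.004
```

```bash
python3 -m pendant '0 0 0 0.001 0; 0 0 0 0.002 0; 0 0 0 0.0025 0; 0 0 0 0.0025 0; 0 0 0 0.0025 0'
```

```text
time_s: 4.63
position: [0.5144, 0.1745, 0.0709]
orientation: [[0.933, 0.36, 0.003], [0.36, -0.933, 0.0], [0.002, 0.001, -1.0]]
force: [-4.5, -0.8, 16.8]
gripper_width: 0.001
```

The pad is fully down. Pushing forward now, with a bit more press.

```bash
python3 -m pendant '0 0 0.002 0.0005 0; 0 0 0.005 0.0005 0; 0 0 0.009 0.0005 0; 0 0 0.013 0.0005 0; 0 0 0.017 0.0005 0; 0 0 0.021 0.0005 0; 0 0 0.025 0.0005 0; 0 0 0.025 0.0005 0'
python3 - <<'E'
from rig import optics
import cv2
cv2.imwrite('pics/w3.png',optics.camera('wrist')[:,:,::-1])
E
```

```text
time_s: 5.3
position: [0.5236, 0.1504, 0.0708]
orientation: [[0.933, 0.359, 0.003], [0.359, -0.933, -0.001], [0.002, 0.001, -1.0]]
force: [-6.1, -3.3, 20.9]
gripper_width: 0.002
```

View pics/w3.png

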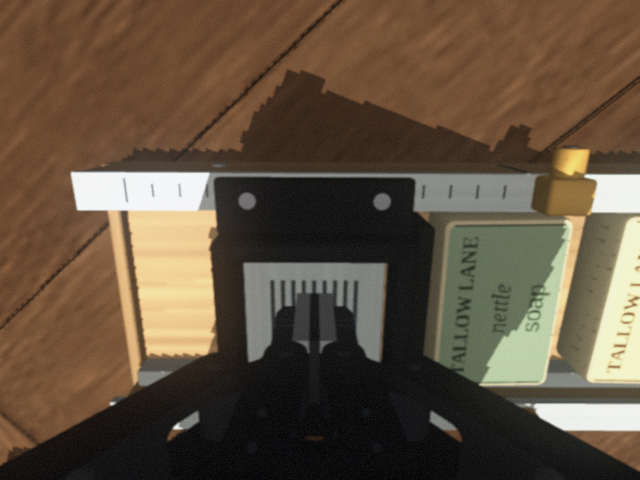

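The tips are still centred in the well and the follower is moving with them, carried by pad friction. The gap behind it is growing and the plate is nearing the back soap (left edge at px 430). Continuing.

```bash
python3 -m pendant '0 -0.0005 0.004 0 0; 0 -0.001 0.008 0 0; 0 -0.001 0.012 0 0; 0 -0.001 0.016 0 0; 0 -0.001 0.02 0 0; 0 -0.001 0.024 0 0; 0 -0.001 0.028 0 0; 0 -0.001 0.03 0 0'
python3 - <<'E'
from rig import optics
import cv2
cv2.imwrite('pics/w4.png',optics.camera('wrist')[:,:,::-1])
E
```

```text
time_s: 6.02
position: [0.534, 0.1226, 0.0709]
orientation: [[0.933, 0.359, 0.004], [0.359, -0.933, 0.0], [0.004, 0.001, -1.0]]
force: [-3.3, 2.1, 18.6]
gripper_width: 0.002
```

View pics/w4.png

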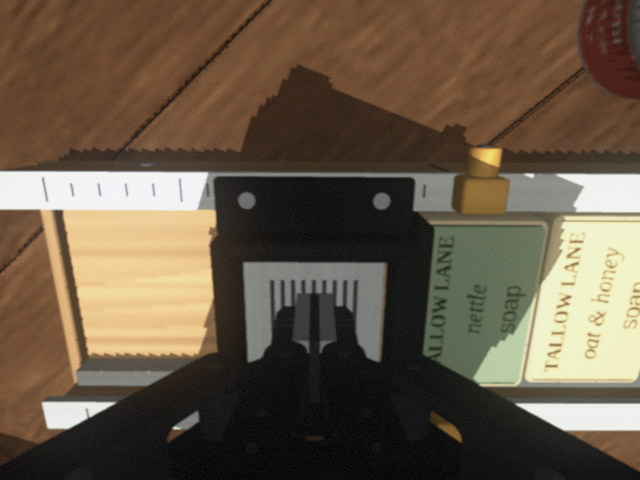

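The wing front (px 413) is about 15 mm from the lug face (px 454), and the soap is sliding along. Closing in slowly.

```bash
python3 -m pendant '0 0 0.003 0 0; 0 0 0.006 0 0; 0 0 0.009 0 0; 0 0 0.011 0 0; 0 0 0.012 0 0; 0 0 0.013 0 0; 0 0 0.013 0 0'
python3 - <<'E'
from rig import optics
import cv2
cv2.imwrite('pics/w5.png',optics.camera('wrist')[:,:,::-1])
E
```

```text
time_s: 6.65
position: [0.5385, 0.1107, 0.0709]
orientation: [[0.933, 0.36, 0.004], [0.36, -0.933, 0.0], [0.004, 0.001, -1.0]]
force: [-3.8, 1.2, 18.2]
gripper_width: 0.002
```

View pics/w5.png

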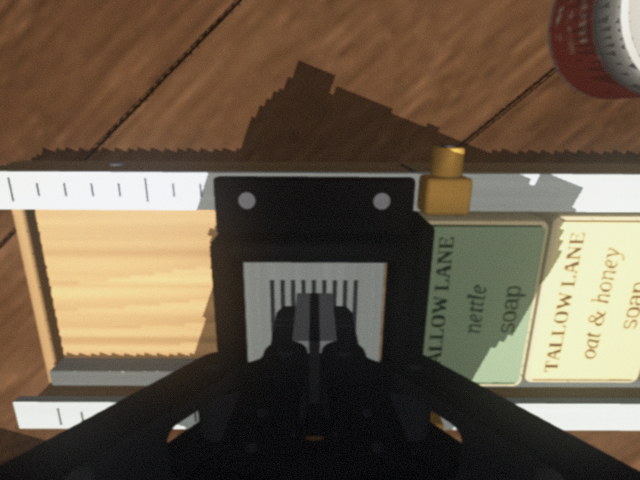

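About 5 px, or 2 mm, remains between the wing (414) and the lug (419). Creeping until the force along y rises.

```bash
python3 -m pendant '0 0 0.001 0 0; 0 0 0.002 0 0; 0 0 0.003 0 0; 0 0 0.003 0 0'; python3 -m pendant '0 0 0.001 0 0; 0 0 0.001 0 0;0 0 0.001 0 0'; python3 -m pendant '0 0 0.001 0 0;0 0 0.001 0 0;0 0 0.001 0 0'
python3 - <<'E'
from rig import optics
import cv2
cv2.imwrite('pics/w6.png',optics.camera('wrist')[:,:,::-1])
E
```

```text
time_s: 7.03
position: [0.5393, 0.1086, 0.0709]
orientation: [[0.933, 0.359, 0.004], [0.359, -0.933, 0.002], [0.004, -0.0, -1.0]]
force: [-4.3, 5.9, 19.7]
gripper_width: -0.003
time_s: 7.28
position: [0.5393, 0.1084, 0.0708]
orientation: [[0.933, 0.359, 0.003], [0.359, -0.933, 0.003], [0.004, -0.001, -1.0]]
force: [-5.7, 10.8, 20.7]
gripper_width: -0.0
time_s: 7.53
position: [0.5395, 0.108, 0.0709]
orientation: [[0.933, 0.359, 0.003], [0.359, -0.933, 0.003], [0.004, -0.002, -1.0]]
force: [-6.2, 12.3, 20.8]
gripper_width: -0.001
```

View pics/w6.png

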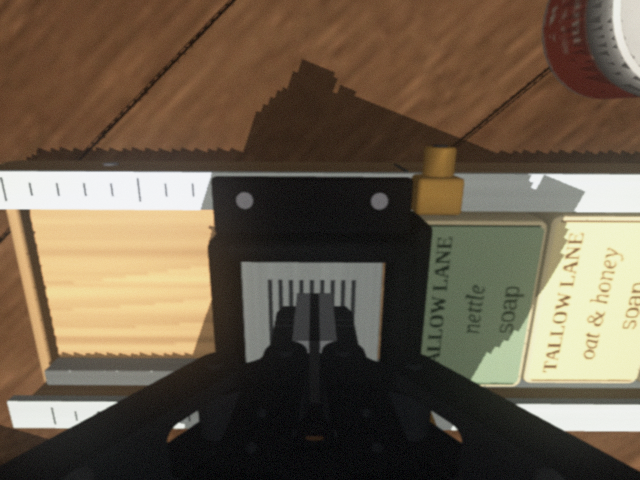

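The wing now bears on the lug: the TCP has stalled and the forward push reads about 13 N. I'm lifting straight up so the brake sets under the push.

```bash
python3 -m pendant '0 0 0 -0.003 0; 0 0 0 -0.007 0; 0 0 0 -0.012 0; 0 0 0 -0.025 0; 0 0 0 -0.05 0; 0 0 0 -0.08 0; 0 0 0 -0.11 0; 0 0 0 -0.11 0'
python3 -m pendant '0 -0.03 0 -0.01 0; 0 -0.06 0 -0.02 0; 0 -0.08 0.02 -0.02 0; 0 -0.08 0.03 -0.02 0; 0 -0.08 0.03 -0.02 0'
python3 - <<'E'
from rig import optics,nets
import cv2,numpy as np
cv2.imwrite('pics/w7.png',optics.camera('wrist')[:,:,::-1]);optics.camera('top')
for c in ['wrist','top']:
  for l in ['pad_top','stop_mark','display_tray','soap_front','soap_middle','soap_back']:
    print(c,l,[(np.round(d['point'],4),round(d['confidence'],2)) for d in nets.place_of(c,l)[:1]])
E
```

```text
time_s: 8.25
position: [0.5411, 0.1058, 0.1841]
orientation: [[0.933, 0.36, 0.01], [0.36, -0.933, -0.0], [0.009, 0.004, -1.0]]
force: [0.4, -0.4, 0.5]
gripper_width: 0.002
time_s: 8.67
position: [0.4755, 0.0475, 0.1986]
orientation: [[0.934, 0.357, 0.001], [0.357, -0.934, -0.0], [0.001, 0.001, -1.0]]
force: [-0.0, 0.1, -0.7]
gripper_width: -0.004
wrist pad_top [(array([0.5416, 0.1084, 0.0526]), 0.9)]
wrist stop_mark [(array([0.5514, 0.0732, 0.0543]), 0.63)]
wrist display_tray [(array([5.492e-01, 7.560e-02, 5.000e-04]), 0.75)]
wrist soap_front [(array([ 0.5997, -0.0526,  0.0121]), 0.95)]
wrist soap_middle [(array([ 0.5836, -0.0041,  0.0067]), 0.73)]
wrist soap_back [(array([0.5621, 0.0472, 0.0113]), 0.7)]
top pad_top [(array([0.5343, 0.1086, 0.0528]), 0.43)]
top stop_mark [(array([0.5461, 0.0733, 0.0572]), 0.97)]
top display_tray [(array([ 0.5499,  0.0753, -0.0027]), 0.61)]
top soap_front [(array([ 0.6008, -0.0535,  0.0104]), 0.65)]
top soap_middle [(array([0.5814, 0.0016, 0.0115]), 0.94)]
top soap_back [(array([0.5595, 0.0426, 0.0132]), 0.82)]
```

View pics/w7.png

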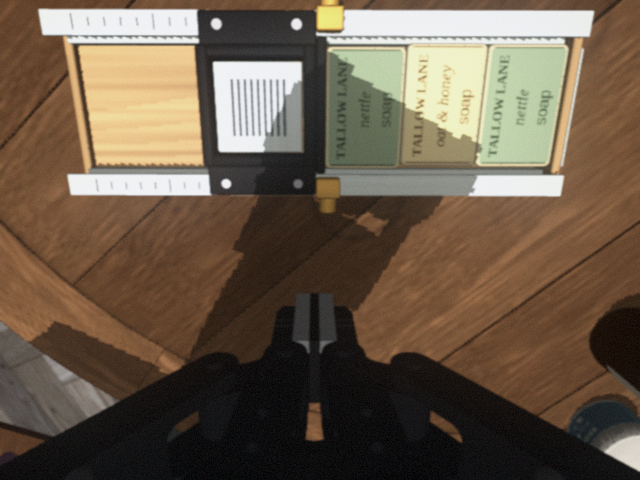

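The wings sit against both lugs (px 316 and 318), and the three bars form a closed row up to the front lip (px 325–568). The estimated x of soap_front is about -0.138 m, inside the -0.132 m limit. The arm is clear, so I'm handing in.

```bash
python3 -c "
from rig import arm
print(arm.sense()['force']);print(arm.job_done())"
```

```text
[ 0.15901784 -0.62628761  0.26046819]
the job is handed in; nothing more can be done
None
```

The follower is at the stop lugs with the pad released, and the three soap bars lie in a closed row against the front lip. I handed the job in at about 9 s; no verdict was reported.

- **What I did:** I pressed the release pad fully down (about 17 N) with the shut fingertips. The follower started about 20 mm along its travel, so I pushed it the remaining 66–70 mm with the pad held down. When the lugs stopped it, at about 13 N of push, I lifted straight off so the brake set.
- **Last checks:**
  - **Follower:** The wrist picture shows both wings against the lugs. The wrist-camera network puts the pad about 37 mm behind the stop mark, against 36 mm nominal.
  - **Soap:** soap_front is at about x = -0.138 m in the tray frame, against the -0.132 m limit.
  - **Tray:** It moved no more than about 3 mm by the networks, which is within their error.
  - **Robot:** It touched nothing at hand-in, with force readings under 1 N.
- **Disagreements:** The two cameras differ by about 7 mm sideways on the pad and by 5–6 mm on soap_middle and the stop mark. The picture itself shows a closed row.
- **Not checked:** I did not measure the bystanders again after the move; the path stayed clear of them.

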